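# Hold the washed coolant cell in the inspection beam

### The arm

A 6-joint arm with a two-finger parallel gripper is mounted at the origin on the work surface. World frame = base frame: x ahead of the robot, y to its left, z up, the work surface at z = 0. Lengths are in m, angles in rad, forces in N, time in s.
With the tool pointing down it reaches from about 0.25 to 0.775 m from the base axis. Payload 8.9 kg.
Tool frame: the origin (TCP) lies midway between the tips of the shut fingers; the grasp point (between the pads) lies 19 mm behind it; z points along the fingers, y is the line along which they close (so a half turn about z gives the same grasp; the last joint's range is limited). The gripper opens to 85 mm and grips with 20 to 120 N. Pads are 22 mm wide; open, the fingers measure 114 mm over their backs; the gripper's body (76 mm by 85 mm) begins 54 mm behind the grasp point. The pads swing forward as they close: fully open they stand 13 mm farther back than shut.
Start: joints at [-1.456, 0.291, -0.153, 1.127, 0, 1.431], TCP at [0.132, -0.508, 0.231] pointing down, gripper open.
Joint ranges: [-2.52, 2.52], [-0.91, 1.74], [-1.3, 1.37], [-1.96, 2.02], [-1.52, 1.47], [-3.14, 3.14]. Speed limits (rad/s): [2.22, 2.22, 2.79, 3.14, 3.14, 3.14].

### API

Orientations are given as a rotation vector (axis times angle).
In Python, from bench import r, capture, camera_info gives the robot as it stands. Calls block until the motion is done:
- r.move_ptp(position, orientation): joint-space move of the TCP to a pose.
- r.move_straight(position, orientation=None, vel=0.15, force_limit=None): straight line of the TCP; orientation=None keeps the orientation; vel is the mean speed in m/s. With force_limit (N) it stops when the force on the tool has changed by that much, and returns True; else False.
- r.move_joints(angles): joint-space move.
- r.release() and r.grab(grip_force=None): open the fingers fully, or close them until they stop; grip_force is the grip in N (None keeps the last).
- r.wait(seconds).
- r.solve_ik(position, orientation): joint angles nearest the present ones, or None.
- r.read_state(): the state.
- capture(name): name is "scene" or "side" or "wrist"; returns the picture (384x512x3 uint8, red, green, blue); there is no depth.
- camera_info(name): a dict with "fov_y" (degrees; the focal length in pixels is half the picture's height over the tangent of half this angle, whatever the lens; pixels are square), "cx", "cy" (the principal point, pixels), "D" ([k1, k2, p1, p2, k3] as OpenCV has them; the pictures are not rectified), "origin" and "attitude" of the camera in the world; the wrist camera has in their place "mount" (4x4, takes a point from camera to tool coordinates, whose origin is the TCP and whose axes are the flange's). Camera axes: x right, y up, looking along -z (the intrinsics and any distortion apply to the point x, -y, -z); pixel columns grow to the right and rows downward; lengths in m; the calibration is good to about 2 mm. A picture is of the moment at which its call begins: read the wrist's pose just before it. camera_info takes no time and is no camera call.
A pose or a line that the arm cannot do raises r.PlanningError and nothing moves.
- r.sign_off(): hands the job in; it is judged then, once.
The state is a dict: "time_s": time; "joint_positions": joint angles; "dq": joint speeds; "joint_torque": joint torques, N m; "position": TCP position; "tcp_rot": TCP orientation; "contact_force": force on the tool from outside, world axes, zero at the start; "ft_torque": the same for the moment, N m; "opening": finger opening in m; "grip_force": force on a finger pad.
Only numpy, scipy, OpenCV 4.12 (cv2) and the standard library are available. Lean on these libraries where they do the work, as an engineer would, in place of code of your own. Each camera call takes 0.05 s, during which the arm holds its last target. There are 200 camera calls.

### The job

The glass measuring cell of the coolant monitor has been washed and must be checked for film and scratches: first slide the inspection lamp's shutter fully open by its red tab, then lift the cell out of the drying tray and hold it still and upright in the light path, its middle at the midpoint between lamp and camera lens and on their axis, with its clear windows square to the light. Grip the cell by its two frosted faces only, never touch the clear windows, do not knock the cell against the stand and leave everything else where it is. Finish while still holding the cell there: do not put it down or let it go.

Things in the scene. Friction and masses are not known exactly. Their poses are not given: they have to be found in the camera images.
- stand: inspection stand, fixed: aluminium rail (400 x 60 x 30 mm) with a grey lamp at its +y end and a blue camera at -y, facing each other on one axis along y at x = 0, 120 mm above the table. Lens ends at y = -70 mm, shutter housing begins at +72 mm: a 142 mm gap. All lower than 152 mm but the shutter tab (176 mm). Origin on the table under mid-gap; x across the rail, away from the robot; z up
- beam (a point): the middle of the light path: the point on the optical axis halfway between lamp and camera lens, 120 mm above the table; axes as the stand's (y along the light)
- shutter (a joint): the lamp's slide shutter, in m: 0 = shut (steel plate in front of the lamp lens), 0.040 = fully open against its stop. It slides straight along the stand's +x and stays where it is left; sliding friction about 2 N
- shutter_tab (a point): centre of the shutter's red tab, moving with it; axes as the stand's. Tab 16 mm (x) by 12 mm (y), 26 mm high: 13 mm above and below this point. It stands up from the slot along the top of the black shutter housing, which is 146 mm above the table (4 mm below the tab), 96 mm long (x), 16 mm thick (y)
- tray: shallow blue drying tray, fixed to the table, 150 x 220 mm (x, y), rim 16 mm high, walls and floor 3 mm thick; three washed parts stand in it in a row along its y, about 68 mm apart, in any order. Origin at the centre of its underside
- cell: glass measuring cell (cuvette), loose, about 55 g, upright in the tray, open at the top: 24 mm (x) by 34 mm (y), 70 mm high (z up). The faces across its y are white frosted plates, 34 mm outside to outside; the faces across its x are clear windows, set back 1.5 mm between the plates; the light is to pass along its x. Origin at the centre of its underside
- cell_mid (a point): the centre of the cell, 35 mm above its underside; axes as the cell's
- frost_left: the cell's white frosted side plate on its +y side, outside face at y = +17 mm, 24 mm wide, 3 mm thick, up to the top of the cell; origin and axes as the cell's
- frost_right: the same on the cell's -y side, outside face at y = -17 mm; origin and axes as the cell's
- window_a: the cell's clear window on its +x side, 28 mm wide, outside face at x = +10.5 mm; origin and axes as the cell's
- window_b: the same on the cell's -x side, outside face at x = -10.5 mm; origin and axes as the cell's
- sight_glass: round brass-rimmed sight glass, 44 mm across and 12 mm high, lying in the tray; a bystander. Origin at the centre of its underside
- union_nut: hexagonal brass pipe union, 34 mm across and 27 mm high, standing in the tray; a bystander. Origin at the centre of its underside
- oil_bottle: cream and amber oil bottle with black cap and yellow spout, 68 mm across and 190 mm high, standing to the left, towards the robot; a bystander. Origin at the centre of its underside
- spirit_level: yellow spirit level, 240 x 24 x 48 mm, standing on its long edge behind the inspection stand; a bystander. Origin at the centre of its underside, x along its length
- screwdriver: orange-handled screwdriver lying near the robot; a bystander, lying along the robot's y, under 40 mm high
- tape_roll: roll of yellow tape lying flat behind the tray, 90 mm across and 24 mm high; a bystander. Origin at the centre of its underside
- caliper: steel digital caliper lying flat behind the stand, 210 mm long, 13 mm high; a bystander. Origin at the middle of its beam, x along the beam
There are look-alikes about, which are no part of the job. There is more than one size of the cell; the one meant has the size given above.

How it is judged:
By the outcome, as a careful person would: the job done as asked, in the order asked, and still so for the second after the job is handed in, while the arm keeps its last pose, push and grip.
It also fails if it takes over 58 s, if anything falls off the work surface, if the arm or the gripper's body presses on something with over 40 N, if the wrist force passes 120 N, or if a joint passes its speed limit or range.

## Working session

There is one attempt and no reset: what is moved stays moved. The work goes in short steps, each a Python script; the robot and the scene stay as the last script left them, time stands still between calls to the robot, and variables do not carry over. Pictures are saved under pics/ and viewed, at most 10 in all, crops included, and the job is handed in when it is done.

```bash
ls; mkdir -p pics; python3 - <<'E'
from bench import r,capture,camera_info
import cv2,numpy as np
for n in("scene","side","wrist"):
    print(n,camera_info(n)); cv2.imwrite(f"pics/{n}0.png",capture(n)[...,::-1])
a=np.hstack([cv2.imread(f"pics/{n}0.png") for n in("scene","side")])
s=r.read_state();print(s)
E
```

```text
pics
scene {'fov_y': 51.590092284543, 'cx': 250.4337830980131, 'cy': 198.51560513676043, 'D': array([-0.12172608,  0.        ,  0.        ,  0.        ,  0.        ]), 'origin': array([1.37857865, 0.14380829, 1.06385435]), 'attitude': array([0.53937169, 0.61221983, 1.61324474])}
side {'fov_y': 51.434620308031704, 'cx': 257.8204262956011, 'cy': 196.54927637598226, 'D': array([-0.052416,  0.      ,  0.      ,  0.      ,  0.      ]), 'origin': array([ 0.28912513, -0.6070688 ,  0.93665928]), 'attitude': array([ 0.70477569, -0.1169068 , -0.35808883])}
wrist {'fov_y': 71.11349517718452, 'cx': 254.49451840415688, 'cy': 186.8947922681446, 'D': array([-0.06329636,  0.        ,  0.        ,  0.        ,  0.        ]), 'mount': array([[ 1.14336856e-03,  9.48021814e-01,  3.18203290e-01,
         8.05386587e-02],
       [ 9.99999239e-01, -1.23158275e-03,  7.60508230e-05,
         7.32333096e-04],
       [ 4.63991523e-04,  3.18202961e-01, -9.48022500e-01,
        -1.43106463e-01],
       [ 0.00000000e+00,  0.00000000e+00,  0.00000000e+00,
         1.00000000e+00]])}
{'time_s': 0.15, 'joint_positions': array([-1.45630617e+00,  2.91164431e-01, -1.53942939e-01,  1.12669841e+00,
        1.63745320e-05,  1.43149037e+00]), 'dq': array([ 0.00084573, -0.00108878,  0.00151832,  0.00075607,  0.00184934,
       -0.00012736]), 'joint_torque': array([ 1.30723922e-03, -5.37369239e+01,  3.31520569e+01,  1.14603064e-02,
       -9.85571705e-05,  6.36031302e-06]), 'position': array([ 0.13178504, -0.50785068,  0.23086092]), 'tcp_rot': array([-3.11533080e+00, -3.97465185e-01, -4.53786001e-05]), 'contact_force': array([ 0.52565837,  0.50642873, -0.21225956]), 'ft_torque': array([-0.01559965, -0.00938472,  0.00529384]), 'grip_force': 0.0, 'opening': 0.08530474177164005}
```

View pics/scene0.png

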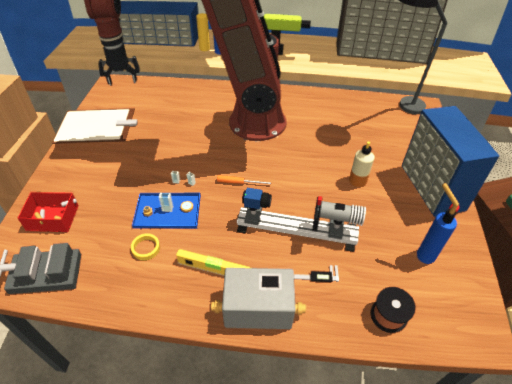

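View pics/side0.png

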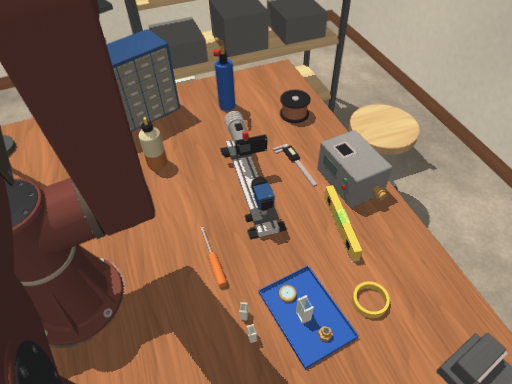

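Scene: the blue tray is at (167,210) with the tall cell at (166,202), sight glass (187,207) and union nut (148,211). Two smaller cells lie outside the tray at (175,177) and (190,178). The stand runs from (256,198) to (340,212), with the red tab near (319,203). In side, the cell is at (305,310), the small look-alikes at (244,311) and (252,333), and the tab near (246,135).

```bash
cat > h.py <<'E'
from bench import r,capture,camera_info
import cv2,numpy as np
from scipy.spatial.transform import Rotation as R
def cam(n,pose=None):
    c=camera_info(n); f=192/np.tan(np.radians(c["fov_y"])/2)
    K=np.array([[f,0,c["cx"]],[0,f,c["cy"]],[0,0,1]])
    if n=="wrist":
        p,rot=pose; T=np.eye(4);T[:3,:3]=R.from_rotvec(rot).as_matrix();T[:3,3]=p
        M=T@c["mount"]; return K,c["D"],M[:3,3],M[:3,:3]
    return K,c["D"],np.array(c["origin"]),R.from_rotvec(c["attitude"]).as_matrix()
def rays(C,px):
    K,D,o,A=C; u=cv2.undistortPoints(np.float64(px).reshape(-1,1,2),K,D)[:,0]
    d=np.c_[u[:,0],-u[:,1],-np.ones(len(u))]@A.T
    return o,d/np.linalg.norm(d,axis=1)[:,None]
def plane(C,px,z):
    o,d=rays(C,px); return o+d*((z-o[2])/d[:,2])[:,None]
def proj(C,P):
    K,D,o,A=C; q=(np.atleast_2d(P)-o)@A*[1,-1,-1]
    return cv2.projectPoints(q,np.zeros(3),np.zeros(3),K,D)[0][:,0]
def tri(obs):
    M=np.zeros((3,3));b=np.zeros(3)
    for C,p in obs:
        o,d=rays(C,[p]);Q=np.eye(3)-np.outer(d[0],d[0]);M+=Q;b+=Q@o
    X=np.linalg.solve(M,b); return X,[np.linalg.norm(proj(C,X)[0]-p) for C,p in obs]
def blobs(img,lo,hi,amin=20):
    m=cv2.inRange(cv2.cvtColor(img,cv2.COLOR_RGB2HSV),np.array(lo),np.array(hi))
    n,l,s,c=cv2.connectedComponentsWithStats(m)
    return m,sorted([(int(s[i,4]),c[i].round(1).tolist(),s[i,:4].tolist()) for i in range(1,n) if s[i,4]>=amin],reverse=True)
def snap(n,f=None):
    s=r.read_state();p=(s["position"],s["tcp_rot"]);im=capture(n)
    if f: cv2.imwrite(f"pics/{f}.png",im[...,::-1])
    return im,cam(n,p)
E
python3 - <<'E'
from h import *
cs=cv2.imread("pics/scene0.png")[...,::-1];ci=cv2.imread("pics/side0.png")[...,::-1]
A,B=cam("scene"),cam("side")
for im,C,n in((cs,A,"scene"),(ci,B,"side")):
    m,b=blobs(im,(108,150,60),(125,255,255),80)
    for x in b[:6]: print(n,"blue",x, plane(C,[x[1]],.016)[0].round(3))
    m,b=blobs(im,(0,170,120),(6,255,255),5); print(n,"red",[x for x in b if x[0]<200][:8])
    # tray minAreaRect
    m,b=blobs(im,(108,150,60),(125,255,255),80)
px={"cell base":((166,210),(308,320)),"tab":((319,203),(246,135)),"lookA":((175,181),(243,318)),"lookB":((190,184),(252,340)),"railend-y":((243,228),(268,228)),"bottle":((362,168),(152,150)),"camera":((256,197),(263,192))}
for k,(a,b) in px.items():
    X,e=tri([(A,a),(B,b)]);print(k,X.round(3),np.round(e,1))
c=lambda im,x,y,w,h,s:cv2.resize(im[y:y+h,x:x+w],None,fx=s,fy=s,interpolation=cv2.INTER_CUBIC)
top=np.hstack([c(cs,120,160,100,75,4),c(ci,225,260,133,100,3)[:300,:399]]);bot=np.hstack([c(cs,230,180,140,75,2.857)[:214,:400],c(ci,200,100,133,71,3)[:213,:399].repeat(1,0)]) if 0 else None
b1=c(cs,230,175,140,75,2.857)[:214,:400];b2=c(ci,200,105,133,72,3)[:214,:399]
cv2.imwrite("pics/crop1.png",np.vstack([top,np.hstack([b1,b2])])[...,::-1])
E
```

```text
scene blue (2456, [34.7, 33.0], [0, 0, 87, 81]) [-0.743 -1.479  0.016]
scene blue (1592, [166.6, 212.0], [133, 194, 67, 34]) [ 0.555 -0.251  0.016]
scene blue (975, [435.8, 237.2], [418, 201, 38, 63]) [0.551 0.662 0.016]
scene blue (738, [496.7, 44.6], [452, 6, 60, 74]) [-0.967  1.354  0.016]
scene blue (189, [476.6, 165.8], [455, 152, 40, 29]) [0.172 0.901 0.016]
scene blue (137, [320.0, 30.9], [302, 27, 36, 9]) [-0.9    0.269  0.016]
scene red [(30, [319.2, 199.7], [318, 196, 4, 9]), (8, [456.9, 208.4], [456, 206, 3, 6]), (5, [451.2, 205.4], [450, 204, 3, 4])]
side blue (4352, [308.3, 317.2], [259, 266, 99, 103]) [ 0.536 -0.269  0.016]
side blue (738, [225.0, 84.6], [215, 59, 20, 51]) [0.654 0.744 0.016]
side red [(28, [216.3, 50.9], [214, 49, 6, 5]), (17, [245.2, 132.8], [243, 131, 5, 4]), (7, [343.3, 186.3], [342, 185, 3, 4])]
cell base [ 0.535 -0.265 -0.002] [1.1 1.7]
tab [0.574 0.253 0.161] [1. 1.]
lookA [ 0.4   -0.239  0.03 ] [6.3 9.9]
lookB [ 0.384 -0.233 -0.035] [5.7 8.9]
railend-y [ 0.559  0.024 -0.012] [3.3 3.8]
bottle [0.3   0.418 0.061] [0.5 0.5]
camera [0.547 0.056 0.128] [0.1 0.1]
```

View pics/crop1.png

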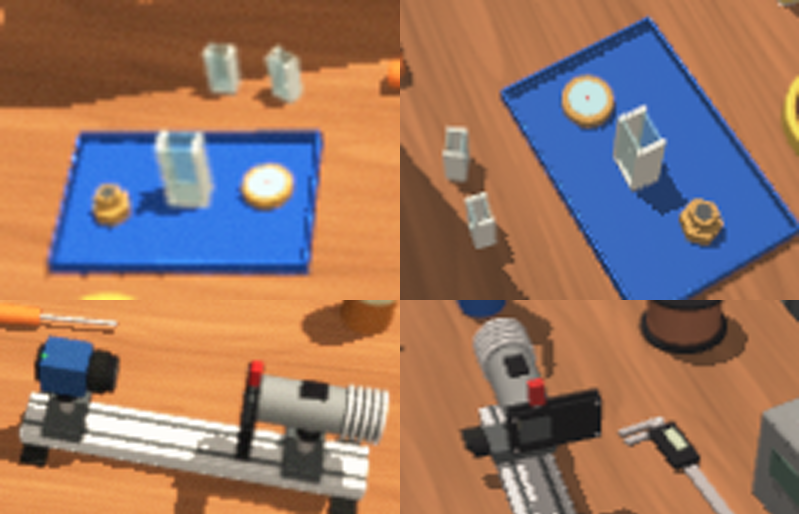

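Candidates for the cell: the one in the tray (scene 166,202) and the two outside it (scene 175,177 and 190,178). The crop shows that the tray one is about twice as tall, stands in the row between nut and sight glass, and has white plates towards ±y. It fits 24x34x70. The other two are the small size. Next I take close views with the wrist camera.

```bash
cat >> h.py <<'E'
def down(a): return (R.from_euler("z",a)*R.from_euler("x",np.pi)).as_rotvec()
E
python3 - <<'E'
from h import *
import pickle
D={}
for k,p in (("t1",(.52,-.26,.24)),("s1",(.52,.10,.33)),("s2",(.52,.22,.33))):
    r.move_ptp(p,down(0)); r.wait(.3)
    D[k]=snap("wrist",k)
pickle.dump(D,open("D.pkl","wb"))
s=r.read_state();print(s["time_s"],s["position"],s["joint_positions"].round(2))
cv2.imwrite("pics/w1.png",cv2.resize(np.vstack([np.hstack([D["t1"][0],D["s1"][0]]),np.hstack([D["s2"][0],D["s2"][0]*0])])[...,::-1],(800,600),interpolation=cv2.INTER_AREA))
E
```

```text
8.075 [0.52018885 0.21927178 0.330145  ] [ 0.27  0.34  0.17  1.4  -0.   -2.87]
```

View pics/w1.png

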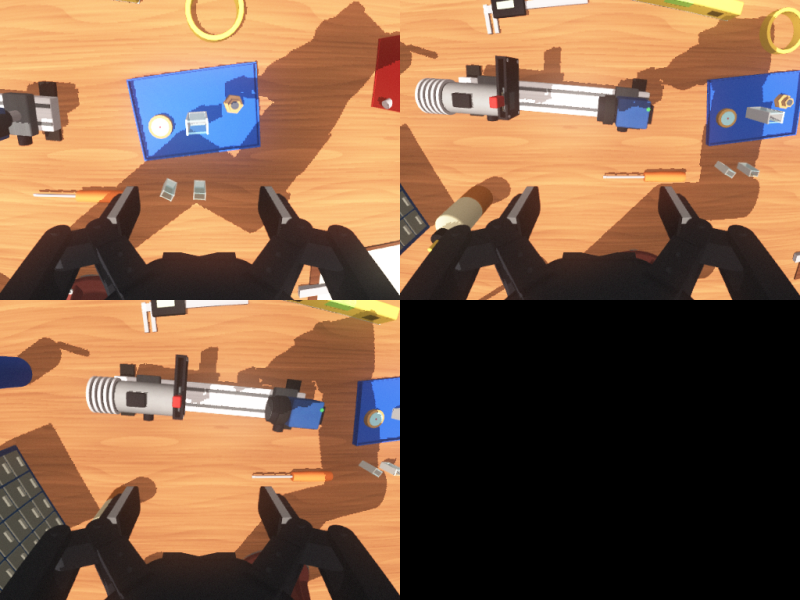

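The wrist views show, in full pixels, the cell at about (252,158) in t1. In s2 the stand has its tab at about (226,514-384=130), the lens end near (345,130) and the housing near (231,110). I enlarge the cell and the stand.

```bash
python3 - <<'E'
import pickle,cv2,numpy as np
D=pickle.load(open("D.pkl","rb"))
c=cv2.resize(D["t1"][0][125:185,215:315],(500,300),interpolation=cv2.INTER_CUBIC)
s=cv2.resize(D["s2"][0][60:175,100:425],(800,283),interpolation=cv2.INTER_CUBIC)
o=np.zeros((583,800,3),np.uint8);o[:300,:500]=c;o[300:]=s
cv2.imwrite("pics/w2.png",o[...,::-1])
E
```

```text
(no output)
```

View pics/w2.png

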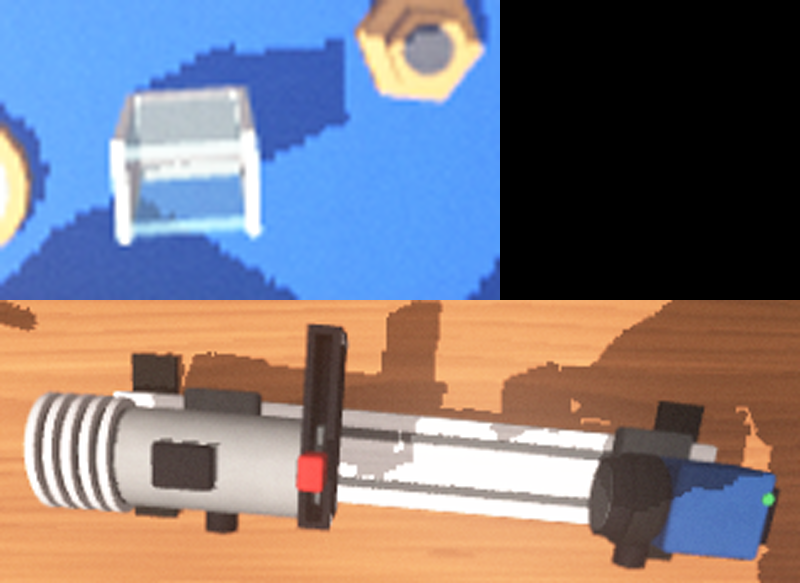

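t1 enlarged: the white plate tops run from (237,153) to (238,173) on the left and from (267,152) to (267,172) on the right. The windows lie between them, facing up and down the picture, so the frosted faces are across world ±y. s2: the housing top runs from (225,70) to (221,152), and the tab is at (226,130), towards the robot end, so the shutter is shut.

```bash
python3 - <<'E'
from h import *
import pickle
D=pickle.load(open("D.pkl","rb"))
im,C=D["t1"]
px=np.array([(110,138),(117,243),(259,132),(262,237)])/5+[215,125]
P=plane(C,px,.073);print(P.round(4));print("w",np.linalg.norm(P[0]-P[2]),np.linalg.norm(P[1]-P[3]),"d",np.linalg.norm(P[0]-P[1]),np.linalg.norm(P[2]-P[3]),"c",P.mean(0))
v=P[0]+P[1]-P[2]-P[3];print("cell yaw deg",np.degrees(np.arctan2(-v[0],v[1])))
m,b=blobs(im,(105,120,60),(125,255,255),2000)
for k in ("s1","s2"):
    im,C=D[k]; m,b=blobs(im,(0,170,120),(6,255,255),20);print(k,[(x,plane(C,[x[1]],.17)[0].round(4)) for x in b][:3])
im,C=D["s2"]
q=lambda L:np.array([(100+x/2.4615,60+(y-300)/2.4615) for x,y in L])
H=plane(C,q([(308,325),(341,326),(299,527),(330,530)]),.146);print(H.round(4),np.linalg.norm(H[0]-H[2]),np.linalg.norm(H[1]-H[3]),np.linalg.norm(H[0]-H[1]))
v=H[0]-H[2];print("stand yaw",np.degrees(np.arctan2(v[1],v[0])))
print("lens end z.12", plane(C,q([(592,497)]),.12).round(4), "rail edge",(L:=plane(C,q([(345,500),(590,522)]),.03)).round(4),np.degrees(np.arctan2(*( -(L[0]-L[1])[0],(L[0]-L[1])[1]))))
E
```

```text
[[ 0.5386 -0.241   0.073 ]
 [ 0.5131 -0.2422  0.073 ]
 [ 0.5401 -0.2759  0.073 ]
 [ 0.5147 -0.2769  0.073 ]]
w 0.03485277284449138 0.03476366487504099 d 0.02552119992462513 0.025441635129722303 c [ 0.5266291  -0.25901773  0.073     ]
cell yaw deg 2.413183019959456
s1 [((82, [121.9, 129.6], [115, 123, 14, 15]), array([0.5672, 0.249 , 0.17  ]))]
s2 [((92, [227.0, 130.0], [221, 123, 11, 15]), array([0.5661, 0.2488, 0.17  ]))]
[[0.6308 0.2515 0.146 ]
 [0.6303 0.2362 0.146 ]
 [0.5362 0.2589 0.146 ]
 [0.5347 0.2434 0.146 ]] 0.09485173682428891 0.0958705669767691 0.015220596496648706
stand yaw -4.513926850413833
lens end z.12 [[0.5476 0.1045 0.12  ]] rail edge [[0.5316 0.2419 0.03  ]
 [0.517  0.0754 0.03  ]] -4.9952116891182765
```

```bash
python3 - <<'E'
from h import *
yaw=np.radians(-4.75);X=np.array([np.cos(yaw),np.sin(yaw),0])
T=np.array([.5665,.249,0]);o=down(yaw);Z=lambda z:np.array([0,0,z])
r.grab()
r.move_ptp(T-.05*X+Z(.22),o); r.move_straight(T-.05*X+Z(.158),vel=.12)
s=r.read_state();print(s["time_s"],s["opening"],s["contact_force"])
h=r.move_straight(T+.032*X+Z(.158),vel=.05,force_limit=10)
s=r.read_state();print(h,s["time_s"],(s["position"]-T)@X,s["position"],s["contact_force"])
r.move_straight(s["position"]-.03*X,vel=.15)
r.move_straight(s["position"]-.03*X+Z(.10),vel=.2)
import pickle
D={}
for k,p in (("g1",(.52,.25,.29)),("g2",(.50,.15,.26))):
    r.move_ptp(p,o); r.wait(.25); D[k]=snap("wrist",k)
pickle.dump(D,open("D2.pkl","wb"));print(r.read_state()["time_s"])
o=np.vstack([cv2.resize(D[k][0][:230],(660,297),interpolation=cv2.INTER_CUBIC) for k in D])
cv2.imwrite("pics/w3.png",o[...,::-1])
E
```

```text
10.0417 -0.00040446914345391955 [ 0.41483265 -0.55281508  0.6252018 ]
True 11.2833 0.01720469361778073 [0.5836199  0.24726592 0.15728833] [-3.18775086 -0.33204481  2.38570367]
13.7
```

View pics/w3.png

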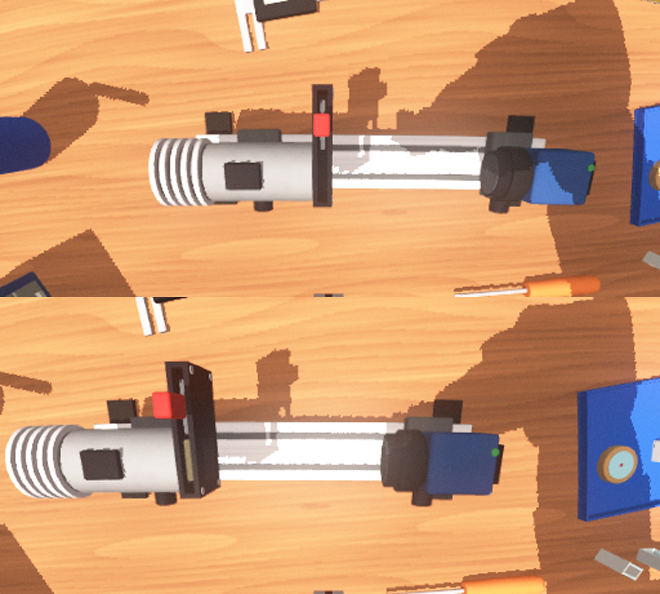

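g1: the tab is now at about (249,97) and the housing runs from (242,66) to (258,160). The lens end is near (374,135). So the tab has moved up the housing. I compute how far it moved, and the stand pose.

```bash
python3 - <<'E'
from h import *
import pickle
D=pickle.load(open("D2.pkl","rb"));D0=pickle.load(open("D.pkl","rb"))
yaw=np.radians(-4.75);X=np.array([np.cos(yaw),np.sin(yaw),0]);Y=np.array([-X[1],X[0],0])
for n,DD,k in (("old",D0,"s2"),("old",D0,"s1"),("new",D,"g1"),("new",D,"g2")):
    im,C=DD[k]; m,b=blobs(im,(0,170,100),(6,255,255),40);b=b[0]
    x,y,w,h=b[2]
    # far edge of red: top of +x side or top; report near-edge (bottom row) & centre
    c=b[1][0]
    P=plane(C,[(c,y+h-.5),(c,y-.5),b[1]],.176);print(n,k,b[2],"nearXedge",(P[0]@X).round(4),"farX",(P[1]@X).round(4),"cent",P[2].round(4),"camXY",(C[2]@X).round(3),(C[2]@Y).round(3))
# rail edges and lens by column/row scans in g1,g2
for k,cols in (("g1",range(268,365,8)),("g2",range(175,292,9))):
    im,C=D[k];g=cv2.cvtColor(im,cv2.COLOR_RGB2HSV)
    lo=[];hi=[]
    for c in cols:
        s=np.where((g[80:170,c,1]<60)&(g[80:170,c,2]>60))[0]+80
        lo.append((c,s.max()+.5));hi.append((c,s.min()-.5))
    for nm,L in (("near",lo),("far",hi)):
        P=plane(C,L,.03);f=np.polyfit(P[:,1],P[:,0],1);res=P[:,0]-np.polyval(f,P[:,1])
        ok=abs(res)<.003
        f=np.polyfit(P[ok,1],P[ok,0],1)
        print(k,nm,"yaw",-np.degrees(np.arctan(f[0])).round(2),"X",(P[ok]@X).mean().round(4),ok.sum(),len(ok))
im,C=D["g1"];s=660/512
H=plane(C,np.array([(312,85),(332,85),(314.5,207),(332,207)])/s,.146)
print("housing X,Y",(H@X).round(4),(H@Y).round(4))
E
```

```text
old s2 [221, 123, 11, 15] nearXedge 0.5361 farX 0.5523 cent [0.5668 0.2482 0.176 ] camXY 0.581 0.267
old s1 [115, 123, 14, 15] nearXedge 0.5367 farX 0.5534 cent [0.5678 0.2457 0.176 ] camXY 0.591 0.148
new g1 [243, 88, 13, 18] nearXedge 0.571 farX 0.5867 cent [0.6019 0.2464 0.176 ] camXY 0.579 0.291
new g2 [118, 73, 26, 21] nearXedge 0.5708 farX 0.5869 cent [0.6007 0.2403 0.176 ] camXY 0.567 0.191
g1 near yaw -4.88 X 0.5087 13 13
g1 far yaw -4.98 X 0.5688 13 13
g2 near yaw -4.73 X 0.5083 13 13
g2 far yaw -4.85 X 0.5683 13 13
housing X,Y [0.608  0.608  0.5124 0.5124] [0.3031 0.2878 0.3022 0.2874]
```

The rail is 60 mm wide and measures well: axis X = 0.5386, yaw -4.86°. The tab moved only about 35 mm, so it may be short of the stop. I push again with a higher limit.

```bash
python3 - <<'E'
from h import *
yaw=np.radians(-4.86);X=np.array([np.cos(yaw),np.sin(yaw),0])
P=np.array([.5836,.2473,0]);o=down(yaw);Z=lambda z:np.array([0,0,z])
r.move_ptp(P-.03*X+Z(.22),o); r.move_straight(P-.03*X+Z(.158),vel=.12)
r.move_straight(P-.006*X+Z(.158),vel=.1)
h=r.move_straight(P+.02*X+Z(.158),vel=.03,force_limit=25)
s=r.read_state();print(h,s["time_s"],"beyond",(s["position"]-P)@X,s["contact_force"])
r.move_straight(s["position"]-.03*X,vel=.15)
r.move_straight(s["position"]-.03*X+Z(.12),vel=.2)
r.move_ptp((.52,.25,.29),down(np.radians(-4.75))); r.wait(.25)
im,C=snap("wrist","g3"); m,b=blobs(im,(0,170,100),(6,255,255),40);b=b[0];x,y,w,hh=b[2]
print(b, (plane(C,[(b[1][0],y+hh-.5),(b[1][0],y-.5)],.176)@X), r.read_state()["time_s"])
E
```

```text
True 15.7833 beyond -3.457544682310658e-05 [-3.41200891 -0.13119512  1.48903349]
(100, [249.3, 96.0], [243, 88, 13, 18]) [0.57077563 0.58651434] 17.45
```

The second push stopped at the same point under 25 N. The tab centre is at stand x ≈ 0.040 and centred with the travel in the housing, so it is at the stop and the shutter is open. Next I check the lens, look again at the cell, grasp it and lift a little.

```bash
python3 - <<'E'
from h import *
import pickle
r.release()
a=np.radians(2.4);o=down(a);c=np.array([.5266,-.2590,0]);Z=lambda z:np.array([0,0,z])
r.move_ptp(c+Z(.2),o);r.wait(.25)
i1=snap("wrist","c1")
r.move_straight(c+Z(.032),vel=.12)
s=r.read_state();print(s["contact_force"])
r.grab(25); s=r.read_state();print("open",s["opening"],s["grip_force"],s["contact_force"])
r.move_straight(c+Z(.092),vel=.1);r.wait(.2)
i2=snap("wrist","c2");pickle.dump([i1,i2],open("D3.pkl","wb"))
s=r.read_state();print(s["time_s"],s["opening"],s["grip_force"],s["contact_force"],s["joint_positions"].round(2))
i3=capture("scene");
w=cv2.resize(i1[0][140:250,190:340],(440,323),interpolation=cv2.INTER_CUBIC)
w2=cv2.resize(i2[0][180:380,150:360],(339,323),interpolation=cv2.INTER_CUBIC)
b=cv2.resize(i3[150:240,110:240],(390,270),interpolation=cv2.INTER_CUBIC)
O=np.zeros((593,779,3),np.uint8);O[:323,:440]=w;O[:323,440:]=w2;O[323:,:390]=b
b=cv2.resize(capture("side")[240:350,230:388],(389,270),interpolation=cv2.INTER_CUBIC);O[323:,390:]=b
cv2.imwrite("pics/w4.png",O[...,::-1])
E
```

```text
[ 0.48870647 -0.5282246   0.10290043]
open 0.033838436112002365 29.294393062591553 [-0.42829939 -0.17841805  2.02946885]
25.9333 0.03372310327833641 29.039213061332703 [-0.65107639 -0.34670882 -1.30620004] [-0.58  0.52 -0.2   0.86 -0.    2.52]
```

View pics/w4.png

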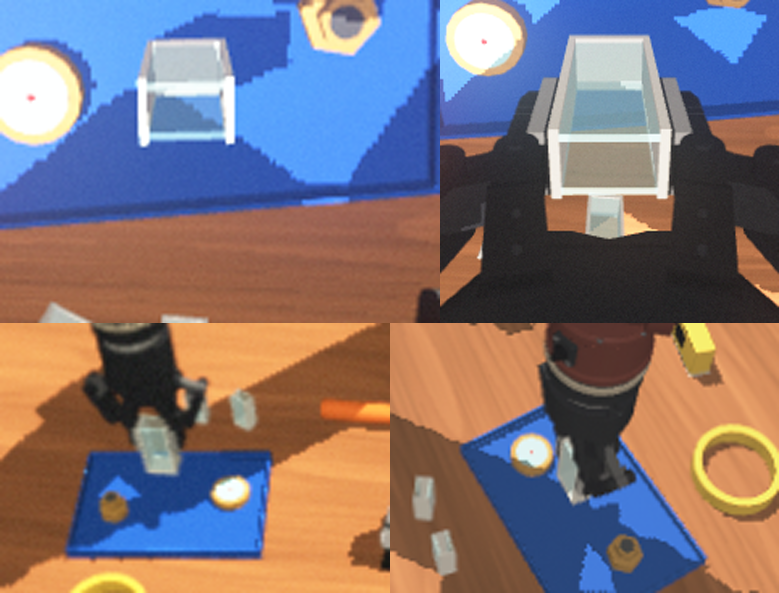

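c2: the cell is held by its frosted plates, with opening 33.8 mm against 34 expected. Its top corners are at about (218,262), (219,303), (293,261) and (293,302), and its lower far corners near (231,203) and (283,202). Nothing else has moved. I compute its offset in the tool.

```bash
python3 - <<'E'
from h import *
import pickle
i1,i2=pickle.load(open("D3.pkl","rb"));im,C=i2
s=r.read_state();p=s["position"];Rm=R.from_rotvec(s["tcp_rot"]);print(p,Rm.as_matrix()[:,2])
px=np.array([(548,133),(552,198),(671,130),(671,196)],float);px=np.c_[150+(px[:,0]-440)/1.614,180+px[:,1]/1.614]
P=plane(C,px,p[2]+.041)-p;P=Rm.inv().apply(P);print(P.round(4),P.mean(0).round(4))
d=np.linalg.norm;print("w",d(P[0]-P[2]),d(P[1]-P[3]),"d",d(P[0]-P[1]),d(P[2]-P[3]))
q=np.array([(571,37),(655,35)],float);q=np.c_[150+(q[:,0]-440)/1.614,180+q[:,1]/1.614]
print("bottom far",Rm.inv().apply(plane(C,q,p[2]-.029)-p).round(4))
# lens end check in g1 and cell from c1
D=pickle.load(open("D2.pkl","rb"));yaw=np.radians(-4.86);Y=np.array([-np.sin(yaw),np.cos(yaw),0]);X=np.array([np.cos(yaw),np.sin(yaw),0])
L=plane(D["g1"][1],np.array([(481,175)])/1.289,.12);print("lens",L@X,L@Y, "O",np.array([.5546,.1698,0])@X,np.array([.5546,.1698,0])@Y)
L=plane(D["g2"][1],[(382/1.289,(460-297)/1.289)],.12);print("lens",L@X,L@Y)
E
```

```text
[ 0.52639479 -0.25887403  0.09160375] [-5.76498549e-04  3.65892420e-04 -9.99999767e-01]
[[ 0.0109 -0.0158 -0.041 ]
 [-0.0117 -0.0157 -0.041 ]
 [ 0.012   0.018  -0.041 ]
 [-0.0109  0.0192 -0.041 ]] [ 0.0001  0.0014 -0.041 ]
w 0.033825303553424564 0.0349644556278608 d 0.0225866355098403 0.022846758310448505
bottom far [[ 0.0111 -0.0152  0.029 ]
 [ 0.0121  0.0206  0.029 ]]
lens [0.53620605] [0.15329273] O 0.5382203581587668 0.21617596088244573
lens [0.5380158] [0.14831791]
```

The cell is centred in the tool (x 0.1 mm) and upright. Next I carry it into the gap.

```bash
python3 - <<'E'
from h import *
o=down(np.radians(85.14));O=np.array([.5546,.1698,0]);Z=lambda z:np.array([0,0,z])
p=r.read_state()["position"]
r.move_straight(np.r_[p[:2],.27],vel=.15)
r.move_ptp(O+Z(.27),o);r.wait(.2)
s=r.read_state();print(s["time_s"],s["position"],s["opening"],s["joint_positions"].round(2))
print(r.move_straight(O+Z(.1145),vel=.08,force_limit=8));r.wait(.3)
s=r.read_state();e=O+Z(.114)-s["position"];print(s["time_s"],e,s["contact_force"])
a=capture("scene");b=capture("side");w=snap("wrist","f1")
cv2.imwrite("pics/fs.png",a[...,::-1]);cv2.imwrite("pics/fd.png",b[...,::-1])
g=lambda im,x,y,w,h:cv2.resize(im[y:y+h,x:x+w],(400,300),interpolation=cv2.INTER_CUBIC)
Q=np.vstack([np.hstack([g(a,225,160,160,120),g(b,180,90,160,120)]),np.hstack([g(w[0],100,150,300,225),g(a,0,0,512,384)])])
cv2.imwrite("pics/w5.png",Q[...,::-1])
E
```

```text
29.15 [0.55487843 0.16892067 0.26996323] 0.03359197260762149 [ 0.17  0.38  0.08  1.27 -0.    1.83]
False
31.5417 [-2.42472183e-05 -1.15885398e-06 -5.92435968e-04] [ 0.14173432  0.47493647 -1.23676575]
```

View pics/w5.png

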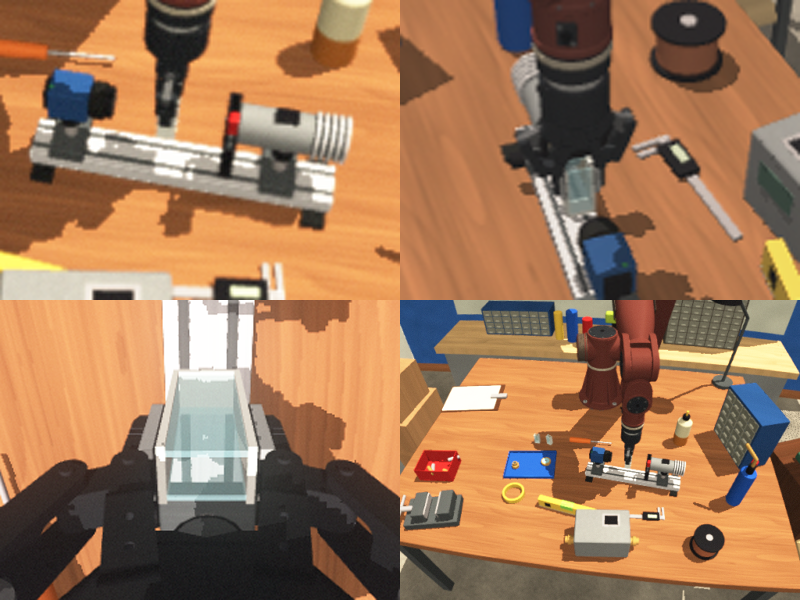

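The cell hangs in the gap over the rail. The wrist view shows it central on the rail (cell centre column 207, rail centre 210 in the crop), with its windows facing lamp and camera. I check projections of the expected points against the static views.

```bash
python3 - <<'E'
from h import *
yaw=np.radians(-4.86);X=np.array([np.cos(yaw),np.sin(yaw),0]);Y=np.array([-X[1],X[0],0])
O=np.array([.5546,.1698,0]);S=lambda x,y,z:O+x*X+y*Y+[0,0,z]
pts={"bot -x-y":S(-.017,-.012,.0846),"bot +x-y":S(.017,-.012,.0846),"bot +x+y":S(.017,.012,.0846),"lens top":S(0,-.07,.14),"hous nearfront top -x":S(-.028,.072,.146),"hous +x":S(.068,.072,.146),"tab top":S(.04,.08,.176),"rail near +x,+y end":S(.03,.2,.03),"rail +x -y end":S(.03,-.2,.03),"rail -x -y":S(-.03,-.2,.03)}
A,B=cam("scene"),cam("side");s0=cv2.imread("pics/fs.png");d0=cv2.imread("pics/fd.png")
def draw(im,C,x0,y0,w,h):
    im=cv2.resize(im[y0:y0+h,x0:x0+w],None,fx=400/w,fy=400/w,interpolation=cv2.INTER_CUBIC)
    for i,(k,P) in enumerate(pts.items()):
        u=(proj(C,P)[0]+.5-[x0,y0])*400/w
        cv2.circle(im,tuple(int(v) for v in u),2,(0,255,0),-1)
        cv2.putText(im,str(i),(int(u[0])+3,int(u[1])-3),0,.35,(255,0,255),1)
    return im
cv2.imwrite("pics/w6.png",np.vstack([np.hstack([draw(s0,A,230,170,140,90),draw(d0,B,190,110,140,90)]),np.hstack([draw(s0,A,268,185,60,45),draw(d0,B,225,140,60,45)])]))
E
```

```text
(no output)
```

View pics/w6.png

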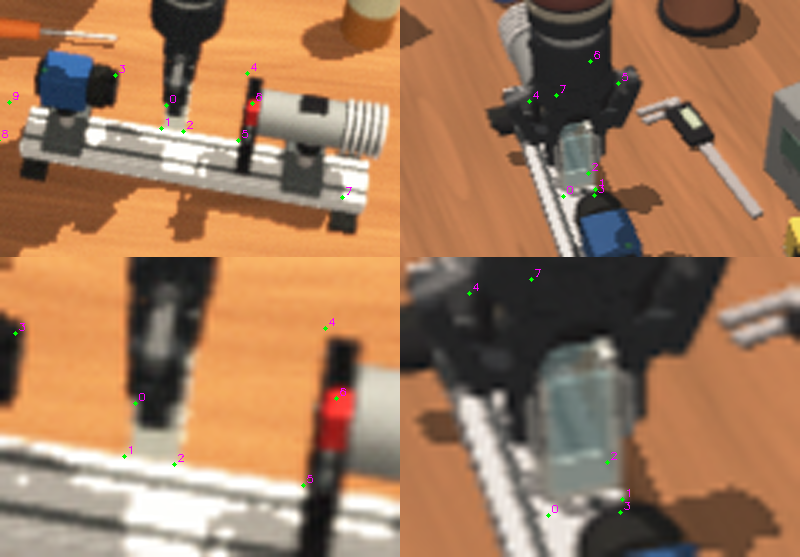

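The overlay agrees within about 1–2 px in the scene view. The side view hints that the cell sits a little off along y or z. I settle this with the wrist picture, which shows housing and cell together.

```bash
cp pics/w6.png /dev/null; python3 - <<'E'
from h import *
yaw=np.radians(-4.86);X=np.array([np.cos(yaw),np.sin(yaw),0]);Y=np.array([-X[1],X[0],0])
O=np.array([.5546,.1698,0]);S=lambda x,y,z:O+x*X+y*Y+[0,0,z]
B=cam("side");s0=cv2.imread("pics/side0.png");d0=cv2.imread("pics/fd.png");f=cv2.imread("pics/f1.png")
st=r.read_state();W=cam("wrist",(st["position"],st["tcp_rot"]))
def ov(im,C,x0,y0,w,h,W_,pts):
    k=W_/w;im=cv2.resize(im[y0:y0+h,x0:x0+w],None,fx=k,fy=k,interpolation=cv2.INTER_CUBIC)
    for P in pts:
        u=(proj(C,P)[0]+.5-[x0,y0])*k; cv2.drawMarker(im,tuple(int(v) for v in u),(255,0,255),0,7,1)
    return im
h=[S(-.028,.072,.146),S(.068,.072,.146),S(-.028,.088,.146),S(.068,.088,.146)]
c=[S(x,y,z) for x in(-.017,.017) for y in(-.012,.012) for z in (.0846,.1546)]
a=ov(f,W,100,0,300,384,450,h+c)
b=ov(s0,B,210,120,70,57,350,h+[S(0,-.07,.12)]);d=ov(d0,B,228,150,50,41,350,[c[0],c[4],c[6]])
q=np.zeros((576,800,3),np.uint8);q[:a.shape[0],:450]=a[:576];q[:285,450:]=b[:285];q[288:288+285,450:]=d[:285]
cv2.imwrite("pics/w7.png",q)
E
```

```text
(no output)
```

View pics/w7.png

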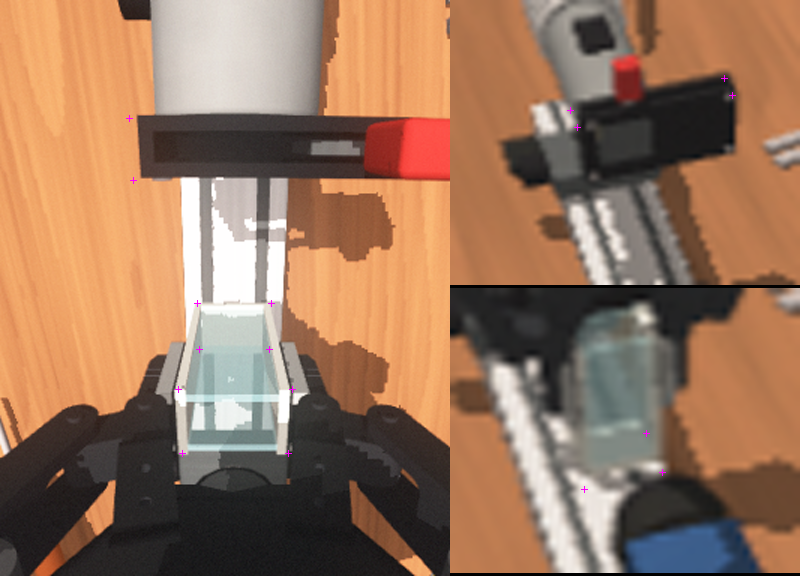

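The wrist view shows predicted and actual cell corners and housing front agreeing within about 1 mm. In the side view the housing carries the same 2 px shift as the cell, so that is camera calibration. The cell is in place, and I hand the job in.

```bash
python3 - <<'E'
from h import *
s=r.read_state();print(s["time_s"],s["position"],s["opening"],s["grip_force"])
print(r.sign_off())
E
```

```text
31.6917 [0.5545937  0.16979915 0.11451646] 0.03395038218768762 29.0172216296196
the job is handed in; nothing more can be done
None
```

The job is handed in at 31.7 s: I pushed the shutter to its stop, and the arm is still holding the cell upright by its frosted faces in mid-beam, windows square to the light and within about 1 mm by my measurements.

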